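# Move the flap door to the other slide-drying cabinet

## Robot

A 6-joint arm with a two-finger parallel gripper is mounted at the origin on the work surface. World frame = base frame: x ahead of the robot, y to its left, z up, the work surface at z = 0. Lengths are in mm, angles in rad, forces in N, time in s.
With the tool pointing down it reaches from about 350 to 975 mm from the base axis. Payload 7.1 kg.
Tool frame: the origin (TCP) lies between the finger pads; the fingertips stand 8 mm ahead of it and the grasp point (between the pads) lies 11 mm behind it; x points along the fingers, y is the direction in which the jaws open and shut, and the axes are right-handed (so a half turn about x gives the same grasp; the last joint's range is limited). The gripper opens to 88 mm and grips with 3 to 60 N. Pads are 20 mm wide; open, the fingers measure 115 mm over their backs; the gripper's body (75 mm by 178 mm) begins 61 mm behind the grasp point.
Start: joints at [1.152, 0.423, 1.63, -0, 1.089, -0.019], TCP at [243.239, 575.708, 230.675] pointing down, gripper open.
Joint ranges: [-3, 3], [-0.9, 2.11], [0.09, 2.58], [-1.31, 4.45], [0.11, 2.69], [-2.54, 2.54]. Speed limits (rad/s): [2.39, 2.39, 3.01, 3.14, 3.14, 3.14].

## Interface

Orientations are given as a rotation vector (axis times angle).
In Python, from workcell import ctrl gives the robot as it stands.
- The arm moves only by the tool apply_moves, never from a script. Its argument "increments" is a list of rows, each an object with "gripper": the opening in per cent of the stroke, from 0 (shut) to 100 (fully open); "delta_pos": the shift along the tool's x, y, z in cm, a list of three; "dr": the turn, a rotation vector about the tool's x, y, z in rad, a list of three. In form: [{"gripper": gripper, "delta_pos": [dx, dy, dz], "dr": [ax, ay, az]}, ...]. A call has exactly 5 rows; each row shifts and turns the commanded pose from where the row before left it, along the tool's axes as they then stand; what a row does not reach is not made up. A row lasts 1/12 s, in which the tool goes at most 41.7 mm and 7.16 degrees, less where a joint would pass 70% of its speed; a pose out of reach is approached as far as the arm can. A call with a gripper value outside its range is refused whole. The fingers move at their own pace and stop on an object; the grip force is fixed at half the most. Time passes only in rows, so rows that do not move let the fingers close, or fill a call up. It gives the time, the measured TCP pose, the force and the opening at its end, in the units of the state.
- ctrl.get_obs(): the state, without advancing time (a new reading comes with each control period).
- ctrl.get_image(name): name is "side" or "top"; returns a dict with "img" (480x640x3 uint8, red, green, blue), "range_z" (480x640 float32, mm along the optical axis (not along the pixel's ray), 0 where there is no reading), "mtx" (3x3 intrinsics, pixels), "k1" (the pictures are not rectified: a ray, as slopes to the right and down, at radius r is drawn at 1 + k1 r^2 times it, then the intrinsics apply), "rvec" (rotation vector, rad) and "tvec" (3), from world to camera coordinates, as OpenCV has them. Camera axes: x right, y down, z forward; pixel columns grow to the right and rows downward; lengths in mm; the calibration is good to about 2 mm. A picture is of the moment at which its call begins.
- ctrl.close_job(): hands the job in, once; it reports no verdict.
The state is a dict: "t": time; "qpos": joint angles; "qvel": joint speeds; "joint_torque": joint torques, N m; "ee_pos": TCP position; "orientation": TCP orientation; "ft_force": force on the tool from outside, world axes, zero at the start; "moment": the same for the moment, N m; "width": finger opening in mm.
Only numpy, scipy, OpenCV 4.12 (cv2) and the standard library are available. Lean on these libraries where they do the work, as an engineer would, in place of code of your own. Each camera call takes 0.05 s, during which the arm holds its last target. There are 200 camera calls.

## Task

The two slide-drying cabinets share one clear flap door: take it off the cabinet it hangs on and hang it on the other one. Squeeze its two finger tabs together to draw the sprung hinge pin and free the door, lift it off, set it down gently until it rests in the other cabinet's hinge cradles, and let the pin spring home so that the door hangs straight down on both pins. Never force the door against a cabinet, and leave the glassware and boxes on the bench where they are.

Things in the scene. Friction and masses are not known exactly. Their poses are not given: they have to be found in the camera images.
- flap: Clear flap door with its hinge rail, 0.28 to 0.46 kg. Origin on its hinge axis midway along; y runs along the axis towards the sprung pin, z up, x out of the cabinet. Rail 14 by 14 by 176 (y) mm, pane below it 170 wide, 4 thick, down to z = -144. Round bosses, diameter 16, lie along y at both ends, out to y = -110 and +110; they rest in the cradles
- fixed_pin (a point): Tip of the door's fixed steel pin, at (0, -115, 0) mm in the door's frame: diameter 7, 5 long, beyond the -y boss. Hung, it sits in the -y cheek's hole, the spring pushing the door to -y, boss end on the cheek. So the door lifts out or goes in only when shifted 5.5 to 12 mm to +y from its hung place, with the sprung pin drawn
- hinge_pin (a joint): Travel of the sprung pin along the door's y, m: 0 when home in the +y cheek's hole, 0.0175 fully drawn (stop), -0.003 when free in the air, 0.004 or more when its nose is caught on a cheek. Nose diameter 7, 5 long, before a 15 mm collar that bears on the cheek. Spring 4 N at home, 11 N fully drawn
- fixed_tab (a point): Finger point of the grey tab fixed on the rail, at (0, -20, +30) mm in the door's frame. Tab 18 (x) by 6 (y), top 40 above the hinge axis, clear for fingers down to 9 above the axis. Outer face at y = -23
- pin_tab (a point): Finger point of the like tab on the sprung pin: (0, +38, +30) mm in the door's frame with the pin home; drawing it brings it nearer the other. Over both tabs 64 mm at home, 46.5 fully drawn. Two fingers closing evenly draw the pin and shift the door 8.7 mm to +y together; opening them evenly in place lets both go back
- cabinet_a: Slide-drying cabinet that carries the door at the start, left or right of the other; fixed. White box 150 (x) by 270 (y) by 190 mm high, open front to +x (away from the robot). Origin at the centre of its underside, z up. An aluminium hinge strip on the front's upper edge has two cradles and two upright cheeks
- hinge_a (a point): Hinge point of cabinet_a at (94, 0, 190) mm in its frame, axes as the cabinet's; the hung door's origin lies here. From it: cheeks' inner faces at y = -110 and +122.5, each 4 thick, 30 (x) by 24 high with a 9.8 mm hole on the axis, so 12 above the axis. Boss cradles at y -110 to -93 and +98 to +122.5, 17.6 wide, mouth flared to 26, top 6 above the axis
- cabinet_b: The like cabinet without a door, same sizes and origin, fixed. Its hinge strip is screwed on through slotted holes and sits level but anywhere from 8 mm lower to 8 mm higher than on cabinet_a; this is not measured and must be felt (or seen). It does not move under the door
- hinge_b (a point): Nominal hinge point of cabinet_b at (94, 0, 190) mm in its frame, axes as the cabinet's. The true hinge point lies straight above or below it by up to 8 mm; the hung door's origin lies at the true one. Cheeks and cradles as given for hinge_a, measured from the true point
- beaker: Glass beaker, diameter 68, 90 mm high, on the bench in front; origin at the centre of its underside. To be left alone
- tip_box: Pipette tip box, 85 by 122 by 64 mm high; origin at the centre of its underside. To be left alone
- reagent: Amber jar with a screw cap, diameter 52, 85 mm high; origin at the centre of its underside. To be left alone
Mind the look-alikes: they are no part of the job. Several things have the shape of the flap; the one meant has the colours described above.

How it is judged:
By the outcome, as a careful person would: the job done as asked, in the order asked, and still so for the second after the job is handed in, with the robot touching nothing.
It also fails if it takes over 64 s, if anything falls off the work surface, if the arm or the gripper's body presses on something with over 40 N, if the wrist force passes 120 N, or if a joint passes its speed limit or range.

## Working session

There is one attempt and no reset: what is moved stays moved. The work goes in short steps, Python scripts to look and compute and a tool call to move; the robot and the scene stay as the last step left them, time stands still between calls to the robot, and variables do not carry over. Pictures are saved under pics/ and viewed, about 8 in all and at most 12, crops included, and the job is handed in when it is done.

Besides the shell and the picture viewer there is one more tool, called after ">>>" by a JSON object that holds its "op" and its "data". apply_moves: Moves the arm, as the interface text tells. Its arguments: {"type":"object","properties":{"increments":{"type":"array","items":{"type":"object","properties":{"gripper":{"type":"number"},"delta_pos":{"type":"array","items":{"type":"number"}},"dr":{"type":"array","items":{"type":"number"}}}}}},"required":["increments"]}

```bash
mkdir -p pics; ls; python3 - <<'E'
from workcell import ctrl
import cv2,numpy as np
o=ctrl.get_obs();print(o)
for n in("side","top"):
    d=ctrl.get_image(n);cv2.imwrite(f"pics/{n}0.png",d["img"][:,:,::-1]);np.savez(f"{n}0.npz",**d)
    R=cv2.Rodrigues(np.array(d["rvec"],float))[0];print(n,d["mtx"],d["k1"],-R.T@np.ravel(d["tvec"]),R)
E
```

```text
pics
{'t': 0.0, 'qpos': array([ 1.15202974e+00,  4.23857660e-01,  1.63069404e+00, -3.54939341e-05,
        1.08860808e+00, -1.90093946e-02]), 'qvel': array([-1.18399420e-03,  2.97980792e-04,  4.65887968e-04,  2.22363070e-05,
       -2.21309319e-03, -5.79843548e-04]), 'joint_torque': array([ 2.21417380e-03, -5.44628334e+01, -2.73670471e+01,  6.44649169e-02,
        2.27578904e-02, -1.03109285e-04]), 'ee_pos': array([243.0119405 , 575.22027129, 229.889606  ]), 'orientation': array([ 0.31237694,  1.54826531, -0.3148039 ]), 'ft_force': array([ 0.68813996, -1.17500565, -0.22025208]), 'moment': array([ 0.02335284, -0.03629078, -0.01292605]), 'width': 88.17852535287074}
side [[619.73909457   0.         320.14045188]
 [  0.         619.73909457 235.49104682]
 [  0.           0.           1.        ]] 0.053269019402242886 [ 247.73792793 -639.16704705 1147.41364952] [[ 0.91332142 -0.4069166   0.01621297]
 [-0.30790263 -0.71604629 -0.6264772 ]
 [ 0.26653321  0.56718303 -0.77927111]]
top [[503.91055764   0.         327.27944613]
 [  0.         503.91055764 250.71662735]
 [  0.           0.           1.        ]] -0.12842081338786546 [ 494.65663306   56.32766005 1110.18882954] [[-2.47390049e-02 -9.99689140e-01 -3.09910871e-03]
 [-9.95968281e-01  2.49140808e-02 -8.61769827e-02]
 [ 8.62274052e-02  9.54681174e-04 -9.96275024e-01]]
```

View pics/side0.png

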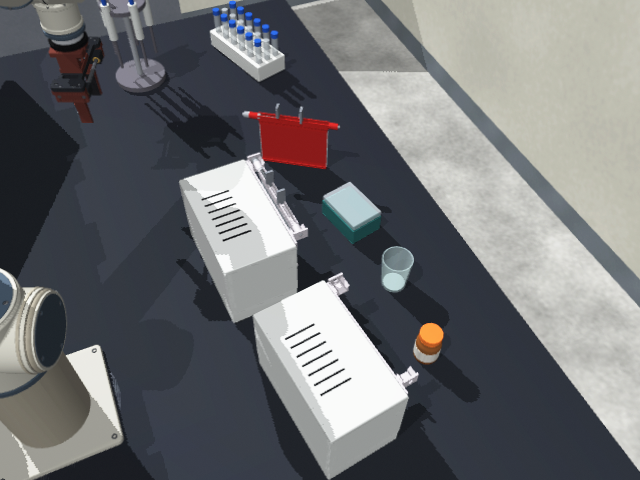

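View pics/top0.png

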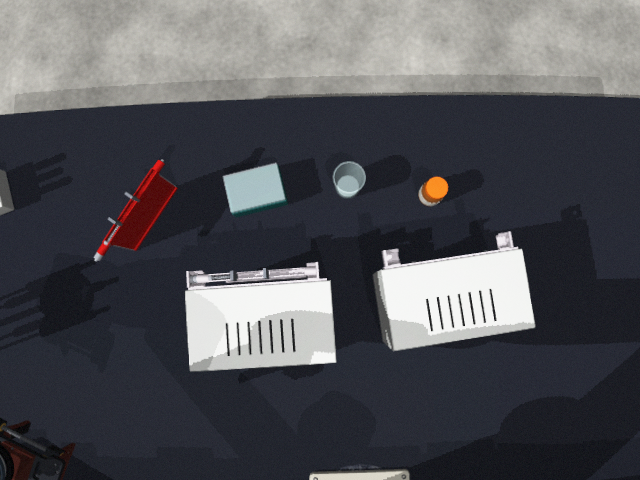

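```bash
cat > h.py <<'E'
import numpy as np,cv2
def load(f):
    d=dict(np.load(f)) if isinstance(f,str) else f
    d["R"]=cv2.Rodrigues(np.array(d["rvec"],float))[0];d["t"]=np.ravel(d["tvec"]).astype(float);return d
def slopes(d,uv):
    k=np.array([float(d["k1"]),0,0,0,0]);return cv2.undistortPoints(np.asarray(uv,float).reshape(-1,1,2),np.array(d["mtx"]),k)[:,0]
def cloud(d):
    v,u=np.mgrid[0:480,0:640];s=slopes(d,np.stack([u.ravel(),v.ravel()],1))
    z=np.asarray(d["range_z"],float).ravel()[:,None]
    P=np.hstack([s*z,z]);W=(P-d["t"])@d["R"];W[z[:,0]==0]=np.nan;return W.reshape(480,640,3)
def ray(d,uv,h):
    s=slopes(d,uv);D=np.hstack([s,np.ones((len(s),1))])@d["R"];c=-d["R"].T@d["t"]
    return c+D*((h-c[2])/D[:,2])[:,None]
def proj(d,P):
    k=np.array([float(d["k1"]),0,0,0,0]);return cv2.projectPoints(np.asarray(P,float).reshape(-1,1,3),np.array(d["rvec"],float),d["t"],np.array(d["mtx"]),k)[0][:,0]
E
python3 - <<'E'
from h import *
for n in("top","side"):
    d=load(n+"0.npz");W=cloud(d);im=d["img"].astype(int)
    m=(abs(W[...,2]-190)<12)&(im.min(2)>110)&(np.ptp(im,axis=2)<40)
    m=cv2.morphologyEx(m.astype(np.uint8),cv2.MORPH_OPEN,np.ones((7,7)))  # drops strip
    c,l,s,_=cv2.connectedComponentsWithStats(m)
    for i in range(1,c):
        if s[i,4]<1500: continue
        P=W[l==i];z=np.median(P[:,2])
        ct=max(cv2.findContours((l==i).astype(np.uint8),0,2)[0],key=cv2.contourArea)[:,0]
        X=ray(d,ct,190)[:,:2].astype(np.float32)
        print(n,s[i],"z",z,P[:,2].std(),cv2.minAreaRect(X))
d=load("top0.npz")
a=d["img"][220:300,170:350,::-1];b=d["img"][220:300,365:545,::-1]
cv2.imwrite("pics/c1.png",np.vstack([cv2.resize(x,None,fx=4.4,fy=3.7*1,interpolation=2) for x in(a,b)]))
d=load("side0.npz")
a=d["img"][145:245,235:320,::-1];b=d["img"][265:395,315:425,::-1]
cv2.imwrite("pics/c2.png",np.hstack([cv2.resize(x,(395,int(395*x.shape[0]/x.shape[1])),interpolation=2)[:460] for x in(a,b)]))
E
```

```text
top [  382   245   152   105 11503] z 189.39475587357808 1.7820007057805887 ((484.98419189453125, -181.25331115722656), (160.0903778076172, 269.4934997558594), 7.13460636138916)
top [  185   263   151   108 12223] z 189.75517163758371 2.094117466391719 ((457.01336669921875, 185.23439025878906), (182.55613708496094, 269.2454833984375), 2.711343765258789)
side [ 180  156  117  119 6862] z 189.61811527007063 2.529938672294291 ((457.10345458984375, 179.82611083984375), (187.65725708007812, 277.58746337890625), 2.1053333282470703)
side [  255   283   153   156 12160] z 189.60889466238592 2.1806041540844094 ((485.4851989746094, -184.99603271484375), (163.3578338623047, 272.1151428222656), 6.925229549407959)
```

View pics/c1.png

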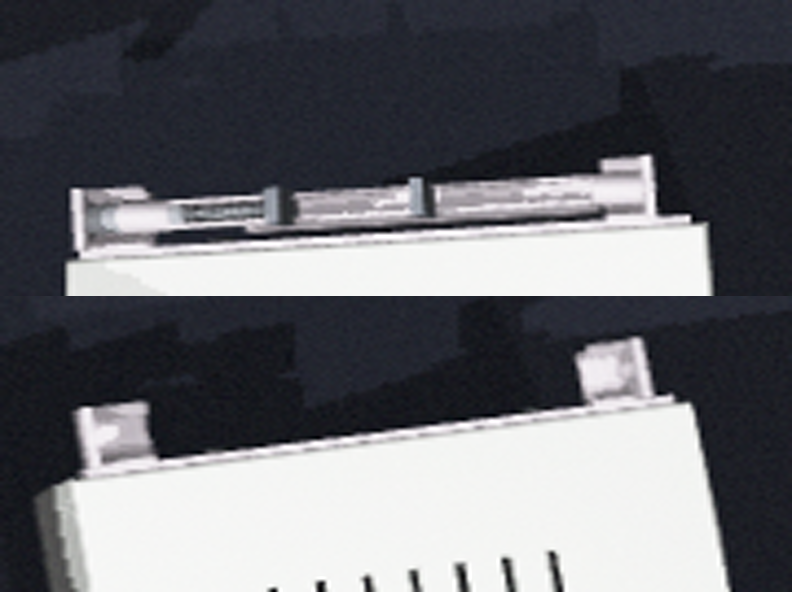

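View pics/c2.png

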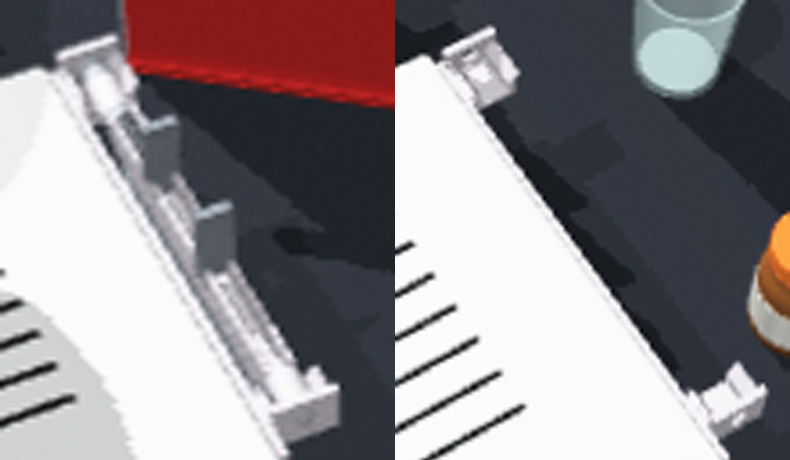

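```bash
python3 - <<'E'
from h import *
app={'A':((457,185),2.5),'B':((485,-182),7.05)}
for n in("top","side"):
    d=load(n+"0.npz");W=cloud(d);im=d["img"].astype(int)
    for k,(c,y) in app.items():
        # top face mask by brightness and height
        a=np.radians(y);ex=np.array([np.cos(a),np.sin(a)]);ey=np.array([-ex[1],ex[0]])
        r=W[...,:2]-c
        m=((abs(W[...,2]-190)<8)&(abs(r@ey)<150)&(abs(r@ex)<110)&(im.min(2)>90)).astype(np.uint8)
        ct=max(cv2.findContours(m,0,1)[0],key=cv2.contourArea)[:,0]
        X=ray(d,ct,190)[:,:2]-c; p=X@ex;q=X@ey
        out=[]
        for nm,u,v,lim,sel in(("rear",q,p,100,p<-60),("left",p,q,55,q>120),("right",p,q,55,q<-120)):
            s=sel&(abs(u)<lim)
            if s.sum()<15: continue
            l=np.polyfit(u[s],v[s],1);g=abs(v[s]-np.polyval(l,u[s]))<1.5;l=np.polyfit(u[s][g],v[s][g],1)
            out.append((nm,g.sum(),round(float(np.degrees(np.arctan(l[0]))),2),round(float(l[1]),2)))
        print(n,k,out)
        # strip features
        s=(r@ex>68)&(r@ex<125)&(abs(r@ey)<150)&(W[...,2]>165)&(W[...,2]<240)
        P=W[s];pp=(P[:,:2]-c)@ex;qq=(P[:,:2]-c)@ey;z=P[:,2]
        for lo in range(-130,131,5):
            t=(qq>=lo)&(qq<lo+5)&(pp>78)
            if t.sum()>3: print("  q",lo,t.sum(),"z med/95 %.1f %.1f x %.1f %.1f"%(np.median(z[t]),np.percentile(z[t],95),pp[t].min(),pp[t].max()))
E
```

```text
top A [('rear', np.int64(109), -0.4, -90.27), ('left', np.int64(58), 0.54, 133.3), ('right', np.int64(61), 0.25, -133.82)]
  q -115 23 z med/95 201.7 203.2 x 78.6 91.5
  q -110 19 z med/95 195.6 199.2 x 79.2 92.3
  q -105 20 z med/95 193.7 196.7 x 78.1 90.9
  q -100 24 z med/95 194.1 198.2 x 78.0 91.2
  q -95 16 z med/95 195.3 198.5 x 78.5 91.3
  q -90 8 z med/95 195.7 198.3 x 78.8 84.6
  q -85 12 z med/95 187.0 197.3 x 78.0 84.6
  q -80 9 z med/95 185.5 195.9 x 78.2 83.4
  q -75 12 z med/95 185.2 197.7 x 78.6 83.8
  q -70 11 z med/95 185.3 196.7 x 78.9 84.1
  q -65 12 z med/95 188.6 197.7 x 79.2 84.3
  q -60 8 z med/95 191.9 198.8 x 79.6 84.5
  q -55 11 z med/95 184.8 199.0 x 78.2 83.2
  q -50 11 z med/95 184.6 196.8 x 78.4 83.5
  q -45 10 z med/95 186.8 196.2 x 78.9 83.9
  q -40 12 z med/95 189.8 198.0 x 78.9 84.2
  q -35 10 z med/95 187.4 198.5 x 79.3 84.5
  q -30 8 z med/95 186.8 196.6 x 78.1 83.2
  q -25 25 z med/95 213.8 230.8 x 78.2 85.4
  q -20 9 z med/95 229.5 231.5 x 78.3 85.7
  q -15 4 z med/95 196.5 198.1 x 81.0 84.2
  q -10 9 z med/95 186.7 198.9 x 79.3 84.2
  q -5 10 z 
[... 3465 characters left out ...]
ear', np.int64(97), 0.28, -79.62), ('left', np.int64(52), -0.16, 132.05), ('right', np.int64(61), -0.14, -136.9)]
  q -120 28 z med/95 189.5 199.5 x 78.9 103.3
  q -115 74 z med/95 192.9 199.0 x 78.1 104.9
  q -110 9 z med/95 189.5 193.2 x 98.4 103.8
  q -105 44 z med/95 180.1 193.2 x 80.4 103.9
  q -100 42 z med/95 180.7 192.8 x 78.8 105.2
  q -95 21 z med/95 180.4 189.4 x 81.2 102.8
  q 95 42 z med/95 178.1 190.7 x 78.3 105.1
  q 100 33 z med/95 178.9 190.2 x 79.3 105.3
  q 105 32 z med/95 179.5 189.6 x 78.2 105.2
  q 110 35 z med/95 180.5 191.7 x 80.0 104.5
  q 115 29 z med/95 179.3 191.8 x 78.2 103.7
  q 120 83 z med/95 190.5 199.5 x 78.3 104.2
  q 125 8 z med/95 194.9 197.5 x 83.4 101.6
```

```bash
cat > go.py <<'E'
from h import *
from workcell import ctrl
from scipy.spatial.transform import Rotation as Ro
def tgt(yawdeg,sgn):  # tool x down, tool y along sgn*door y
    a=np.radians(yawdeg);y=sgn*np.array([-np.sin(a),np.cos(a),0]);x=np.array([0,0,-1.]);return np.stack([x,y,np.cross(x,y)],1)
def rel(pos,yaw,sgn=None):
    o=ctrl.get_obs();R=Ro.from_rotvec(o["orientation"]).as_matrix()
    if sgn is None: sgn=1 if R[1,1]>0 else -1
    T=tgt(yaw,sgn)
    print("t %.2f pos %s w %.1f F %s M %s"%(o["t"],np.round(o["ee_pos"],2),o["width"],np.round(o["ft_force"],1),np.round(o["moment"],2)))
    print("q",np.round(o["qpos"],3),"toolaxes",np.round(R,4).tolist())
    dr=Ro.from_matrix(R.T@T).as_rotvec()
    print("sgn",sgn,"dr",np.round(dr,4),"dpos cm in present axes",np.round(R.T@(np.array(pos)-o["ee_pos"])/10,3),"after turn",np.round(T.T@(np.array(pos)-o["ee_pos"])/10,3))
E
python3 - <<'E'
from go import *
for s in(1,-1): rel((534.2,197.4,275),2.85,s)
E
```

```text
t 0.10 pos [243.05 575.28 229.98] w 87.8 F [ 0.7  0.  -0.9] M [-0.03  0.05 -0.  ]
q [ 1.152  0.424  1.631 -0.     1.089 -0.019] toolaxes [[-0.0006, 0.3892, 0.9211], [-0.0013, 0.9211, -0.3892], [-1.0, -0.0014, -0.0]]
sgn 1 dr [-4.495e-01 -3.000e-04  1.400e-03] dpos cm in present axes [ -4.47  -23.482  41.527] after turn [ -4.502 -39.189  27.2  ]
t 0.10 pos [243.05 575.28 229.98] w 87.8 F [ 0.7  0.  -0.9] M [-0.03  0.05 -0.  ]
q [ 1.152  0.424  1.631 -0.     1.089 -0.019] toolaxes [[-0.0006, 0.3892, 0.9211], [-0.0013, 0.9211, -0.3892], [-1.0, -0.0014, -0.0]]
sgn -1 dr [2.6921e+00 1.9000e-03 4.0000e-04] dpos cm in present axes [ -4.47  -23.482  41.527] after turn [ -4.502  39.189 -27.2  ]
```

>>> {"op": "apply_moves", "data": {"increments": [{"gripper":100,"delta_pos":[-1.13,0,0],"dr":[-0.1124,0,0]},{"gripper":100,"delta_pos":[-1.13,0,0],"dr":[-0.1124,0,0]},{"gripper":100,"delta_pos":[-1.13,0,0],"dr":[-0.1124,0,0]},{"gripper":100,"delta_pos":[-1.13,0,0],"dr":[-0.1124,0,0.0014]},{"gripper":100,"delta_pos":[0,-2.0,1.4],"dr":[0,0,0]}]}}

```text
t: 0.52
ee_pos: [257.2, 559.3, 277.9]
orientation: [-0.041, 1.569, 0.05]
ft_force: [0.5, 0.3, 0.2]
width: 88.2
```

>>> {"op": "apply_moves", "data": {"increments": [{"gripper":100,"delta_pos":[0,-3.0,2.08],"dr":[0,0,0]},{"gripper":100,"delta_pos":[0,-3.0,2.08],"dr":[0,0,0]},{"gripper":100,"delta_pos":[0,-3.0,2.08],"dr":[0,0,0]},{"gripper":100,"delta_pos":[0,-3.0,2.08],"dr":[0,0,0]},{"gripper":100,"delta_pos":[0,-3.0,2.08],"dr":[0,0,0]}]}}

```text
t: 0.93
ee_pos: [370.1, 410.2, 275.4]
orientation: [-0.039, 1.571, 0.04]
ft_force: [0.3, 0.3, 0.4]
width: 88.1
```

>>> {"op": "apply_moves", "data": {"increments": [{"gripper":100,"delta_pos":[0,-3.0,2.08],"dr":[0,0,0]},{"gripper":100,"delta_pos":[0,-3.0,2.08],"dr":[0,0,0]},{"gripper":100,"delta_pos":[0,-3.0,2.08],"dr":[0,0,0]},{"gripper":100,"delta_pos":[0,-3.0,2.08],"dr":[0,0,0]},{"gripper":100,"delta_pos":[0,-3.0,2.08],"dr":[0,0,0]}]}}

```text
t: 1.35
ee_pos: [481.5, 265.5, 275.2]
orientation: [-0.038, 1.571, 0.04]
ft_force: [0.0, 0.1, 0.6]
width: 87.8
```

```bash
python3 - <<'E'
from go import *
rel((534.2,197.4,275),2.85)
E
```

```text
t 1.35 pos [481.49 265.45 275.23] w 87.8 F [0.  0.1 0.6] M [ 0.06 -0.03  0.02]
q [ 4.820e-01  2.620e-01  1.756e+00  1.000e-03  1.124e+00 -1.140e+00] toolaxes [[-0.0004, -0.0498, 0.9988], [0.0012, 0.9988, 0.0498], [-1.0, 0.0012, -0.0004]]
sgn 1 dr [ 0.0001 -0.0004 -0.0012] dpos cm in present axes [ 0.013 -7.059  4.925] after turn [ 0.023 -7.059  4.926]
```

>>> {"op": "apply_moves", "data": {"increments": [{"gripper":100,"delta_pos":[0,-2.83,1.97],"dr":[0,0,-0.0012]},{"gripper":100,"delta_pos":[0,-2.83,1.97],"dr":[0,0,0]},{"gripper":100,"delta_pos":[0,-1.4,0.99],"dr":[0,0,0]},{"gripper":100,"delta_pos":[0,0,0],"dr":[0,0,0]},{"gripper":100,"delta_pos":[0,0,0],"dr":[0,0,0]}]}}

```text
t: 1.77
ee_pos: [533.6, 198.4, 274.9]
orientation: [-0.037, 1.571, 0.038]
ft_force: [-0.2, -0.2, -0.0]
width: 87.8
```

```bash
python3 - <<'E'
from go import *
rel((534.2,197.4,275),2.85)
for n in("side","top"):
    d=ctrl.get_image(n);np.savez(f"{n}1.npz",**d)
s=np.load("side1.npz")["img"][110:260,200:340,::-1];t=np.load("top1.npz")["img"][215:325,170:340,::-1]
cv2.imwrite("pics/p1.png",np.hstack([cv2.resize(s,(392,420),interpolation=2),cv2.resize(cv2.copyMakeBorder(t,0,70,0,0,0),(396,420),interpolation=2)]))
E
```

```text
t 1.77 pos [533.64 198.43 274.93] w 87.8 F [-0.2 -0.2 -0. ] M [0.   0.05 0.03]
q [ 3.350e-01  2.930e-01  1.714e+00  1.000e-03  1.136e+00 -1.284e+00] toolaxes [[-0.001, -0.0476, 0.9989], [0.0002, 0.9989, 0.0476], [-1.0, 0.0002, -0.001]]
sgn 1 dr [-0.0021 -0.001  -0.0002] dpos cm in present axes [-0.007 -0.106  0.051] after turn [-0.007 -0.106  0.051]
```

View pics/p1.png

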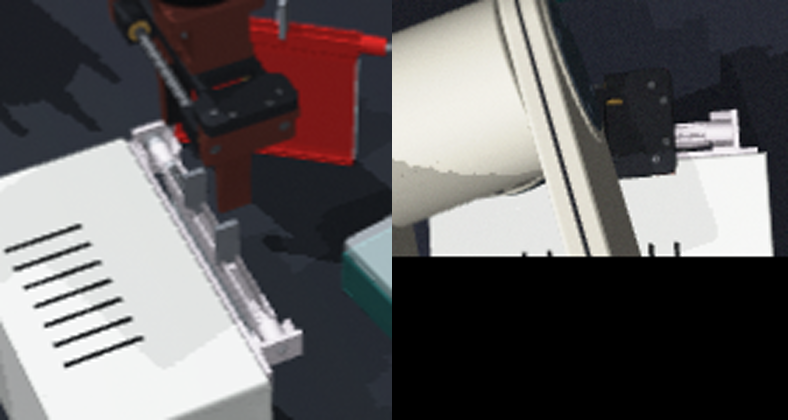

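```bash
python3 - <<'E'
from go import *
d=load("side1.npz");W=cloud(d);im=d["img"].astype(int)
a=np.radians(2.85);ex=np.array([np.cos(a),np.sin(a)]);ey=np.array([-ex[1],ex[0]])
o=ctrl.get_obs()
r=W[...,:2]-o["ee_pos"][:2];p=r@ex;q=r@ey;z=W[...,2]
br=(im[...,0]>im[...,2]+12)&(abs(p)<30)&(abs(q)<80)
for lo in range(255,330,8):
    m=br&(z>=lo)&(z<lo+8)
    if m.sum()>4: print("finger z",lo,m.sum(),"p",np.round(np.percentile(p[m],[2,50,98]),1),"q",np.round(np.percentile(q[m],[2,25,50,75,98]),1))
tb=(z>201)&(z<234)&(abs(p)<25)&(abs(q)<45)&~br
for lo in range(201,234,6):
  for nm,s in(("fix",q<-10),("pin",q>10)):
    m=tb&s&(z>=lo)&(z<lo+6)
    if m.sum()>3: print("tab",nm,lo,m.sum(),"p",np.round(np.percentile(p[m],[2,50,98]),1),"q",np.round(np.percentile(q[m],[2,25,50,75,98]),1))
d=load("top0.npz");W=cloud(d);im=d["img"].astype(int)
r=W[...,:2]-o["ee_pos"][:2];p=r@ex;q=r@ey;z=W[...,2]
tb=(z>223)&(z<236)&(abs(p)<25)&(abs(q)<45)
for nm,s in(("fix",q<-0),("pin",q>0)):
    m=tb&s;print("top",nm,m.sum(),np.round(np.percentile(p[m],[0,50,100]),1),np.round([q[m].min(),q[m].mean(),q[m].max()],1),z[m].max())
    v,u=np.where(m);print("pix",u.min(),u.max(),v.min(),v.max())
E
```

```text
finger z 263 11 p [-10.2  -4.    8.3] q [-54.8 -53.6 -52.7  -2.9  50.5]
finger z 271 38 p [-10.5  -1.3  11.7] q [-56.2 -54.5 -53.4 -51.8  47.7]
finger z 279 43 p [-10.6  -1.7  11.8] q [-57.6 -55.1 -53.7 -51.3  48.4]
finger z 287 41 p [-10.7  -3.2  11.2] q [-57.2 -55.2 -54.  -51.5  49.7]
finger z 295 38 p [-10.6  -3.4  10.1] q [-57.1 -55.2 -54.6 -52.1  48.4]
finger z 303 37 p [-10.9  -5.5  11.2] q [-57.6 -55.9 -55.4 -51.1  50.2]
finger z 311 34 p [-10.5  -0.8  10.5] q [-60.1 -58.3 -57.5 -56.5 -50.5]
finger z 319 13 p [-8.8 -1.9  8.9] q [-60.7 -59.  -57.9 -56.9  43.7]
finger z 327 6 p [-7.5 -5.2 -3.7] q [43.3 43.9 44.2 44.8 45.8]
tab fix 201 20 p [-6.4 -0.6 10.3] q [-36.9 -35.5 -34.5 -32.7 -29.6]
tab pin 201 20 p [-6.2  0.2  9.2] q [21.4 22.3 24.1 26.3 29.1]
tab fix 207 18 p [-7.1  1.3 10.5] q [-38.5 -35.  -33.8 -33.2 -30.8]
tab pin 207 17 p [-6.4  3.4 10.2] q [21.  23.3 24.1 25.1 26.5]
tab fix 213 16 p [-7.2  0.4 10. ] q [-36.8 -35.1 -34.6 -33.8 -31.4]
tab pin 213 8 p [-6.  -2.7  6.5] q [22.1 22.5 23.9 24.6 25.7]
tab fix 219 22 p [-6.8  1.5  9.9] q [-37.1 -35.5 -34.5 -32.7 -28.4]
tab pin 219 19 p [-7.   2.   9.4] q [20.5 22.5 23.8 24.9 27.5]
tab fix 225 25 p [-6.2  4.1 10.4] q [-36.2 -33.9 -33.1 -31.5 -28.8]
tab pin 225 27 p [-7.2  2.9 10.2] q [20.1 22.8 24.9 26.8 29.5]
tab fix 231 4 p [-8.  -5.8 -2.2] q [-36.5 -35.3 -34.  -33.1 -33. ]
tab pin 231 6 p [-5.5 -0.5  6.5] q [21.6 22.4 23.  24.3 25.3]
top fix 40 [-7.2  0.9  9. ] [-34.4 -31.7 -28.4] 233.10173361325485
pix 263 266 268 277
top pin 43 [-8.2  0.6  9.8] [24.1 26.9 29.8] 232.450874473724
pix 230 233 270 280
```

>>> {"op": "apply_moves", "data": {"increments": [{"gripper":100,"delta_pos":[1.5,-0.24,0.1],"dr":[0.002,0,0]},{"gripper":100,"delta_pos":[2.0,0,0],"dr":[0,0,0]},{"gripper":100,"delta_pos":[2.0,0,0],"dr":[0,0,0]},{"gripper":90,"delta_pos":[0.95,0,0],"dr":[0,0,0]},{"gripper":80,"delta_pos":[0,0,0],"dr":[0,0,0]}]}}

```text
t: 2.28
ee_pos: [532.7, 197.3, 208.7]
orientation: [-0.04, 1.575, 0.038]
ft_force: [0.2, -0.7, 0.3]
width: 77.6
```

>>> {"op": "apply_moves", "data": {"increments": [{"gripper":77,"delta_pos":[0,0,0],"dr":[0,0,0]},{"gripper":75,"delta_pos":[0,0,0],"dr":[0,0,0]},{"gripper":74,"delta_pos":[0,0,0],"dr":[0,0,0]},{"gripper":73,"delta_pos":[0,0,0],"dr":[0,0,0]},{"gripper":73,"delta_pos":[0,0,0],"dr":[0,0,0]}]}}

```text
t: 2.7
ee_pos: [535.4, 197.2, 212.0]
orientation: [-0.036, 1.569, 0.038]
ft_force: [-1.3, 1.6, 3.2]
width: 64.0
```

```bash
python3 - <<'E'
from go import *
rel((534.75,196.1,210),2.85)
E
```

```text
t 2.70 pos [535.35 197.25 211.98] w 64.0 F [-1.3  1.6  3.2] M [ 0.31  0.06 -0.06]
q [ 3.320e-01  3.660e-01  1.769e+00  1.000e-03  1.005e+00 -1.287e+00] toolaxes [[0.0018, -0.0476, 0.9989], [0.0013, 0.9989, 0.0476], [-1.0, 0.0012, 0.0019]]
sgn 1 dr [-0.0021  0.0019 -0.0012] dpos cm in present axes [ 0.197 -0.112 -0.066] after turn [ 0.198 -0.111 -0.066]
```

>>> {"op": "apply_moves", "data": {"increments": [{"gripper":73,"delta_pos":[0,0,0],"dr":[0,0,0]},{"gripper":73,"delta_pos":[0,0,0],"dr":[0,0,0]},{"gripper":73,"delta_pos":[0,0,0],"dr":[0,0,0]},{"gripper":73,"delta_pos":[0,0,0],"dr":[0,0,0]},{"gripper":73,"delta_pos":[0,0,0],"dr":[0,0,0]}]}}

```text
t: 3.12
ee_pos: [535.0, 197.1, 211.1]
orientation: [-0.037, 1.57, 0.038]
ft_force: [1.8, 3.4, 2.2]
width: 64.1
```

```bash
python3 - <<'E'
from go import *
rel((534.75,196.1,210),2.85)
d=ctrl.get_image("side");np.savez("side2.npz",**d)
s=d["img"][110:260,180:340,::-1]
cv2.imwrite("pics/p2.png",cv2.resize(s,(640,600),interpolation=2))
rel((534.75,196.1,210),2.85)
E
```

```text
t 3.12 pos [535.01 197.11 211.07] w 64.1 F [1.8 3.4 2.2] M [ 0.74 -0.09  0.  ]
q [ 3.320e-01  3.670e-01  1.770e+00  1.000e-03  1.004e+00 -1.287e+00] toolaxes [[0.0007, -0.0476, 0.9989], [0.0009, 0.9989, 0.0476], [-1.0, 0.0009, 0.0007]]
sgn 1 dr [-0.0021  0.0007 -0.0009] dpos cm in present axes [ 0.107 -0.099 -0.031] after turn [ 0.107 -0.099 -0.031]
t 3.17 pos [534.99 197.06 211.  ] w 63.9 F [0.4 4.4 3.2] M [ 0.76 -0.03 -0.07]
q [ 3.320e-01  3.670e-01  1.770e+00  1.000e-03  1.004e+00 -1.287e+00] toolaxes [[0.0006, -0.0477, 0.9989], [0.0008, 0.9989, 0.0477], [-1.0, 0.0007, 0.0007]]
sgn 1 dr [-0.002   0.0007 -0.0007] dpos cm in present axes [ 0.1   -0.095 -0.029] after turn [ 0.1   -0.095 -0.029]
```

View pics/p2.png

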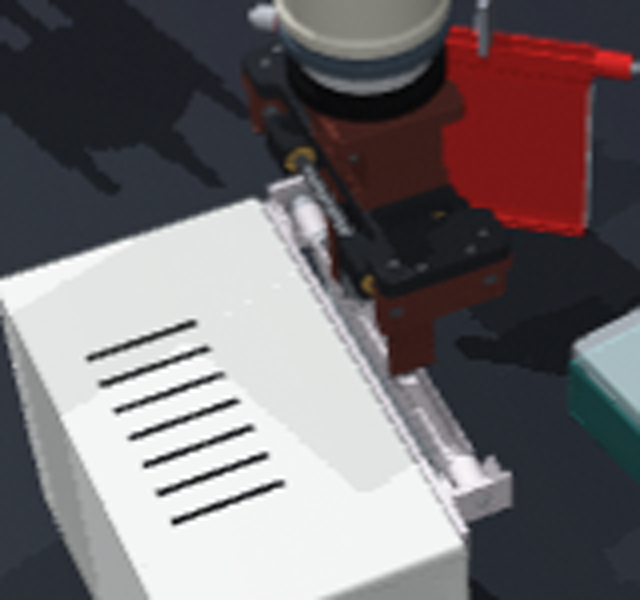

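>>> {"op": "apply_moves", "data": {"increments": [{"gripper":74,"delta_pos":[0,0,0],"dr":[0,0,0]},{"gripper":76,"delta_pos":[0,0,0],"dr":[0,0,0]},{"gripper":77,"delta_pos":[0,0,0],"dr":[0,0,0]},{"gripper":77,"delta_pos":[0,0,0],"dr":[0,0,0]},{"gripper":77,"delta_pos":[0,0,0],"dr":[0,0,0]}]}}

```text
t: 3.58
ee_pos: [534.4, 196.3, 210.4]
orientation: [-0.038, 1.571, 0.037]
ft_force: [-0.4, -0.1, 0.1]
width: 67.4
```

```bash
python3 - <<'E'
from go import *
rel((534.75,196.1,210),2.85)
E
```

```text
t 3.58 pos [534.39 196.29 210.45] w 67.4 F [-0.4 -0.1  0.1] M [0.05 0.01 0.07]
q [ 0.331  0.367  1.771 -0.     1.005 -1.287] toolaxes [[-0.001, -0.0477, 0.9989], [-0.0006, 0.9989, 0.0477], [-1.0, -0.0006, -0.001]]
sgn 1 dr [-0.002  -0.001   0.0006] dpos cm in present axes [ 0.045 -0.02   0.035] after turn [ 0.045 -0.02   0.035]
```

>>> {"op": "apply_moves", "data": {"increments": [{"gripper":77,"delta_pos":[0,0.1,0.04],"dr":[0,0,0]},{"gripper":77,"delta_pos":[0,0,0],"dr":[0,0,0]},{"gripper":75,"delta_pos":[0,0,0],"dr":[0,0,0]},{"gripper":73,"delta_pos":[0,0,0],"dr":[0,0,0]},{"gripper":71,"delta_pos":[0,0,0],"dr":[0,0,0]}]}}

```text
t: 4.0
ee_pos: [535.1, 197.3, 210.8]
orientation: [-0.038, 1.571, 0.037]
ft_force: [0.3, -2.3, 0.3]
width: 62.8
```

>>> {"op": "apply_moves", "data": {"increments": [{"gripper":70,"delta_pos":[0,0,0],"dr":[0,0,0]},{"gripper":70,"delta_pos":[0,0,0],"dr":[0,0,0]},{"gripper":70,"delta_pos":[0,0,0],"dr":[0,0,0]},{"gripper":70,"delta_pos":[0,0,0],"dr":[0,0,0]},{"gripper":70,"delta_pos":[0,0,0],"dr":[0,0,0]}]}}

```text
t: 4.42
ee_pos: [535.0, 197.7, 210.9]
orientation: [-0.037, 1.571, 0.038]
ft_force: [0.5, -2.2, -0.6]
width: 61.2
```

```bash
python3 - <<'E'
from go import *
rel((534.75,196.1,210),2.85)
E
```

```text
t 4.42 pos [535.04 197.72 210.86] w 61.2 F [ 0.5 -2.2 -0.6] M [-0.47 -0.03 -0.02]
q [ 0.333  0.368  1.769  0.     1.005 -1.286] toolaxes [[-0.0001, -0.0478, 0.9989], [0.0001, 0.9989, 0.0478], [-1.0, 0.0001, -0.0001]]
sgn 1 dr [-0.002  -0.0001 -0.0001] dpos cm in present axes [ 0.086 -0.16  -0.037] after turn [ 0.086 -0.16  -0.037]
```

>>> {"op": "apply_moves", "data": {"increments": [{"gripper":67,"delta_pos":[0,0,0],"dr":[0,0,0]},{"gripper":64,"delta_pos":[0,0,0],"dr":[0,0,0]},{"gripper":61,"delta_pos":[0,0,0],"dr":[0,0,0]},{"gripper":58,"delta_pos":[0,0,0],"dr":[0,0,0]},{"gripper":55,"delta_pos":[0,0,0],"dr":[0,0,0]}]}}

```text
t: 4.83
ee_pos: [535.1, 197.8, 210.9]
orientation: [-0.037, 1.57, 0.038]
ft_force: [-0.3, -1.8, -0.2]
width: 49.1
```

>>> {"op": "apply_moves", "data": {"increments": [{"gripper":52,"delta_pos":[0,0,0],"dr":[0,0,0]},{"gripper":48,"delta_pos":[0,0,0],"dr":[0,0,0]},{"gripper":40,"delta_pos":[0,0,0],"dr":[0,0,0]},{"gripper":30,"delta_pos":[0,0,0],"dr":[0,0,0]},{"gripper":30,"delta_pos":[0,0,0],"dr":[0,0,0]}]}}

```text
t: 5.25
ee_pos: [535.1, 197.9, 210.9]
orientation: [-0.037, 1.57, 0.038]
ft_force: [0.1, -1.3, -0.8]
width: 46.5
```

>>> {"op": "apply_moves", "data": {"increments": [{"gripper":30,"delta_pos":[0,0,0],"dr":[0,0,0]},{"gripper":30,"delta_pos":[0,0,0],"dr":[0,0,0]},{"gripper":30,"delta_pos":[0,0,0],"dr":[0,0,0]},{"gripper":30,"delta_pos":[0,0,0],"dr":[0,0,0]},{"gripper":30,"delta_pos":[0,0,0],"dr":[0,0,0]}]}}

```text
t: 5.67
ee_pos: [535.1, 197.8, 210.9]
orientation: [-0.037, 1.571, 0.038]
ft_force: [-0.4, -0.4, -1.3]
width: 46.5
```

```bash
python3 - <<'E'
from go import *
rel((534.75,196.1,210),2.85)
d=ctrl.get_image("side");np.savez("side3.npz",**d)
d=load("side3.npz");d0=load("side0.npz");c=[]
for x in(d0,d): c.append(cv2.resize(x["img"][140:250,240:340,::-1],(400,440),interpolation=2))
cv2.imwrite("pics/p3.png",np.hstack(c))
E
```

```text
t 5.67 pos [535.06 197.83 210.87] w 46.5 F [-0.4 -0.4 -1.3] M [-0.01  0.01  0.06]
q [ 0.333  0.368  1.769  0.     1.005 -1.286] toolaxes [[-0.0, -0.0478, 0.9989], [0.0003, 0.9989, 0.0478], [-1.0, 0.0003, -0.0]]
sgn 1 dr [-0.002  -0.     -0.0003] dpos cm in present axes [ 0.087 -0.171 -0.039] after turn [ 0.087 -0.171 -0.04 ]
```

View pics/p3.png

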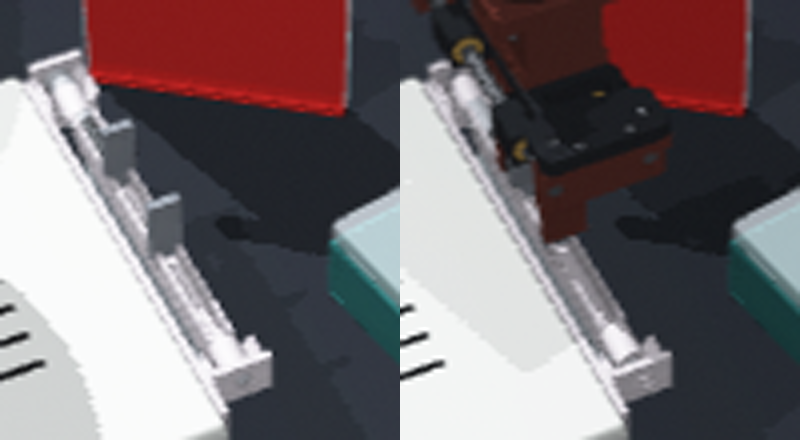

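>>> {"op": "apply_moves", "data": {"increments": [{"gripper":30,"delta_pos":[-0.1,0,0],"dr":[0,0,0]},{"gripper":30,"delta_pos":[-0.1,0,0],"dr":[0,0,0]},{"gripper":30,"delta_pos":[-0.1,0,0],"dr":[0,0,0]},{"gripper":30,"delta_pos":[-0.1,0,0],"dr":[0,0,0]},{"gripper":30,"delta_pos":[0,0,0],"dr":[0,0,0]}]}}

```text
t: 6.13
ee_pos: [535.2, 197.8, 215.0]
orientation: [-0.037, 1.57, 0.038]
ft_force: [0.2, -0.8, -3.6]
width: 46.1
```

```bash
python3 - <<'E'
from go import *
rel((535,197.8,230),2.85)
E
```

```text
t 6.13 pos [535.16 197.84 215.04] w 46.1 F [ 0.2 -0.8 -3.6] M [-0.   -0.04  0.01]
q [ 0.333  0.363  1.765  0.     1.013 -1.286] toolaxes [[0.0002, -0.0478, 0.9989], [0.0003, 0.9989, 0.0478], [-1.0, 0.0003, 0.0002]]
sgn 1 dr [-0.0019  0.0002 -0.0003] dpos cm in present axes [-1.496 -0.003 -0.016] after turn [-1.496 -0.003 -0.017]
```

>>> {"op": "apply_moves", "data": {"increments": [{"gripper":30,"delta_pos":[-0.4,0,0],"dr":[0,0,0]},{"gripper":30,"delta_pos":[-0.8,0,0],"dr":[0,0,0]},{"gripper":30,"delta_pos":[-1.2,0,0],"dr":[0,0,0]},{"gripper":30,"delta_pos":[-1.8,0,0],"dr":[0,0,0]},{"gripper":30,"delta_pos":[-2.3,0,0],"dr":[0,0,0]}]}}

```text
t: 6.55
ee_pos: [534.5, 197.6, 280.6]
orientation: [-0.038, 1.572, 0.037]
ft_force: [-0.1, -0.3, -4.5]
width: 46.1
```

>>> {"op": "apply_moves", "data": {"increments": [{"gripper":30,"delta_pos":[-2.5,0,0],"dr":[0,0,0]},{"gripper":30,"delta_pos":[-2.5,0,0],"dr":[0,0,0]},{"gripper":30,"delta_pos":[-2.5,0,0],"dr":[0,0,0]},{"gripper":30,"delta_pos":[-2.5,0,0],"dr":[0,0,0]},{"gripper":30,"delta_pos":[-2.5,0,0],"dr":[0,0,0]}]}}

```text
t: 6.97
ee_pos: [534.8, 197.7, 407.7]
orientation: [-0.037, 1.569, 0.038]
ft_force: [0.9, 0.2, -3.6]
width: 45.9
```

```bash
python3 - <<'E'
from go import *
H={'A':((535.6,188.6),2.85),'B':((574.65,-170.36),6.85)}
for n in("top","side"):
    d=load(n+"0.npz");W=cloud(d)
    for k,(c,y) in H.items():
        a=np.radians(y);ex=np.array([np.cos(a),np.sin(a)]);ey=np.array([-ex[1],ex[0]])
        r=W[...,:2]-c;p=r@ex;q=r@ey;z=W[...,2]
        for nm,lo,hi in(("-",-118,-105),("+",118,132)):
            b=(q>lo)&(q<hi)&(p>-16)&(p<20)&(z>170)&(z<210)
            zt=np.percentile(z[b],90);m=b&(z>zt-3.5)
            print(n,k,nm,m.sum(),"q %.1f [%.1f %.1f] p %.1f [%.1f %.1f] ztop med %.1f p90 %.1f"%(q[m].mean(),*np.percentile(q[m],[3,97]),p[m].mean(),*np.percentile(p[m],[2,98]),np.median(z[m]),zt))
        for lo,hi in((-108,-95),(100,120)):
            b=(q>lo)&(q<hi)&(abs(p)<2)&(z>165)&(z<215);print("   cradle/boss centre z",b.sum(),np.median(z[b]))
rel((535,197.8,411),2.85)
E
```

```text
top A - 36 q -112.2 [-114.1 -110.4] p -1.2 [-15.0 12.1] ztop med 201.9 p90 202.8
top A + 47 q 124.8 [122.6 127.5] p -1.2 [-15.9 13.0] ztop med 201.2 p90 202.1
   cradle/boss centre z 14 196.26916276264274
   cradle/boss centre z 25 197.4304966613703
top B - 35 q -112.1 [-114.3 -109.2] p -1.4 [-14.2 12.3] ztop med 196.3 p90 196.9
top B + 34 q 123.5 [121.5 125.3] p -1.1 [-15.1 12.8] ztop med 197.3 p90 198.6
   cradle/boss centre z 13 177.94860937048446
   cradle/boss centre z 24 178.13339370585757
side A - 41 q -113.0 [-116.6 -109.1] p -0.4 [-14.4 13.1] ztop med 200.5 p90 201.4
side A + 25 q 122.4 [118.7 126.3] p 0.7 [-14.0 13.6] ztop med 201.6 p90 202.7
   cradle/boss centre z 8 197.47178360242856
   cradle/boss centre z 12 197.39642771079946
side B - 46 q -113.9 [-116.3 -111.6] p -1.1 [-14.9 13.2] ztop med 196.8 p90 198.3
side B + 37 q 122.4 [119.9 125.4] p -0.6 [-14.5 13.1] ztop med 196.9 p90 198.0
   cradle/boss centre z 12 176.6186025388968
   cradle/boss centre z 18 177.8143987997263
t 6.97 pos [534.8  197.66 407.66] w 45.9 F [ 0.9  0.2 -3.6] M [0.01 0.01 0.02]
q [ 0.333  0.186  1.551  0.     1.403 -1.286] toolaxes [[0.0014, -0.0478, 0.9989], [0.0007, 0.9989, 0.0478], [-1.0, 0.0006, 0.0014]]
sgn 1 dr [-0.0019  0.0014 -0.0006] dpos cm in present axes [-0.334  0.014  0.021] after turn [-0.334  0.013  0.021]
```

```bash
python3 - <<'E'
from go import *
rel((573.2,-162,411),6.85)
E
```

```text
t 6.97 pos [534.8  197.66 407.66] w 45.9 F [ 0.9  0.2 -3.6] M [0.01 0.01 0.02]
q [ 0.333  0.186  1.551  0.     1.403 -1.286] toolaxes [[0.0014, -0.0478, 0.9989], [0.0007, 0.9989, 0.0478], [-1.0, 0.0006, 0.0014]]
sgn 1 dr [-0.0717  0.0014 -0.0006] dpos cm in present axes [ -0.353 -36.108   2.118] after turn [ -0.334 -36.167  -0.477]
```

>>> {"op": "apply_moves", "data": {"increments": [{"gripper":30,"delta_pos":[-0.1,0,0],"dr":[-0.036,0,0]},{"gripper":30,"delta_pos":[0,0,0],"dr":[-0.036,0,0]},{"gripper":30,"delta_pos":[0,-1.0,0],"dr":[0,0,0]},{"gripper":30,"delta_pos":[0,-2.0,0],"dr":[0,0,0]},{"gripper":30,"delta_pos":[0,-3.0,-0.1],"dr":[0,0,0]}]}}

```text
t: 7.38
ee_pos: [541.0, 138.3, 406.4]
orientation: [-0.095, 1.568, 0.096]
ft_force: [0.8, 0.4, -4.7]
width: 46.1
```

>>> {"op": "apply_moves", "data": {"increments": [{"gripper":30,"delta_pos":[0,-3.2,-0.05],"dr":[0,0,0]},{"gripper":30,"delta_pos":[0,-3.2,-0.05],"dr":[0,0,0]},{"gripper":30,"delta_pos":[0,-3.2,-0.05],"dr":[0,0,0]},{"gripper":30,"delta_pos":[0,-3.2,-0.05],"dr":[0,0,0]},{"gripper":30,"delta_pos":[0,-3.2,-0.05],"dr":[0,0,0]}]}}

```text
t: 7.8
ee_pos: [557.4, -23.3, 406.4]
orientation: [-0.093, 1.569, 0.093]
ft_force: [1.4, -0.1, -4.7]
width: 46.1
```

>>> {"op": "apply_moves", "data": {"increments": [{"gripper":30,"delta_pos":[0,-3.2,-0.05],"dr":[0,0,0]},{"gripper":30,"delta_pos":[0,-3.2,-0.05],"dr":[0,0,0]},{"gripper":30,"delta_pos":[0,-3.2,0],"dr":[0,0,0]},{"gripper":30,"delta_pos":[0,-2.5,0],"dr":[0,0,0]},{"gripper":30,"delta_pos":[0,-1.5,0],"dr":[0,0,0]}]}}

```text
t: 8.22
ee_pos: [572.7, -159.5, 406.2]
orientation: [-0.092, 1.569, 0.091]
ft_force: [0.0, 0.2, -3.9]
width: 46.4
```

>>> {"op": "apply_moves", "data": {"increments": [{"gripper":30,"delta_pos":[0,-0.5,0],"dr":[0,0,0]},{"gripper":30,"delta_pos":[0,0,0],"dr":[0,0,0]},{"gripper":30,"delta_pos":[0,0,0],"dr":[0,0,0]},{"gripper":30,"delta_pos":[0,0,0],"dr":[0,0,0]},{"gripper":30,"delta_pos":[0,0,0],"dr":[0,0,0]}]}}

```text
t: 8.63
ee_pos: [573.8, -159.9, 406.0]
orientation: [-0.095, 1.569, 0.096]
ft_force: [0.4, 0.0, -4.3]
width: 46.2
```

```bash
python3 - <<'E'
from go import *
rel((573.2,-162,411),6.85)
d=ctrl.get_image("side");np.savez("side4.npz",**d)
cv2.imwrite("pics/p4.png",cv2.resize(d["img"][120:480,240:560,::-1],(530,596)))
rel((573.2,-162,411),6.85)
E
```

```text
t 8.63 pos [ 573.77 -159.88  405.99] w 46.2 F [ 0.4  0.  -4.3] M [-0.04 -0.   -0.03]
q [-2.920e-01  2.310e-01  1.498e+00  1.000e-03  1.413e+00 -1.984e+00] toolaxes [[0.0001, -0.121, 0.9927], [0.0005, 0.9927, 0.121], [-1.0, 0.0005, 0.0002]]
sgn 1 dr [ 0.0017  0.0002 -0.0005] dpos cm in present axes [-0.501 -0.204 -0.082] after turn [-0.501 -0.204 -0.082]
t 8.68 pos [ 573.8  -159.96  405.98] w 46.5 F [-0.   0.4 -2. ] M [ 0.01 -0.01 -0.02]
q [-0.292  0.231  1.498  0.     1.413 -1.984] toolaxes [[0.0002, -0.121, 0.9926], [0.0004, 0.9926, 0.121], [-1.0, 0.0004, 0.0002]]
sgn 1 dr [ 0.0018  0.0002 -0.0004] dpos cm in present axes [-0.502 -0.195 -0.085] after turn [-0.502 -0.195 -0.084]
```

View pics/p4.png

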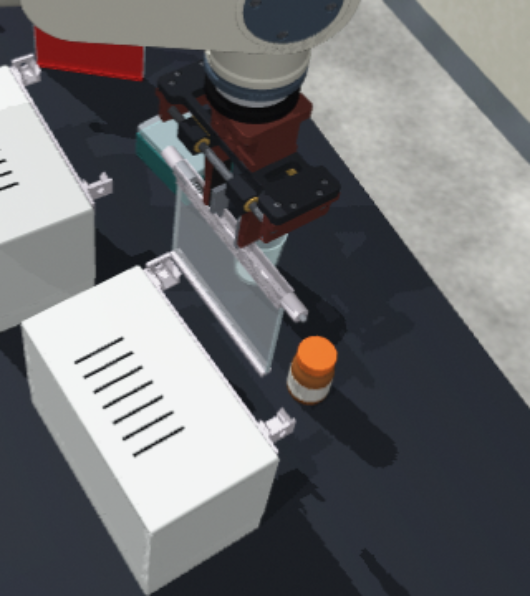

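>>> {"op": "apply_moves", "data": {"increments": [{"gripper":30,"delta_pos":[1.0,-0.2,-0.08],"dr":[0.0017,0,0]},{"gripper":30,"delta_pos":[2.0,0,0],"dr":[0,0,0]},{"gripper":30,"delta_pos":[2.5,0,0],"dr":[0,0,0]},{"gripper":30,"delta_pos":[2.5,0,0],"dr":[0,0,0]},{"gripper":30,"delta_pos":[2.5,0,0],"dr":[0,0,0]}]}}

```text
t: 9.1
ee_pos: [572.9, -162.8, 299.3]
orientation: [-0.093, 1.569, 0.093]
ft_force: [-1.4, -0.4, -3.9]
width: 46.6
```

>>> {"op": "apply_moves", "data": {"increments": [{"gripper":30,"delta_pos":[2.5,0,0],"dr":[0,0,0]},{"gripper":30,"delta_pos":[2.5,0,0],"dr":[0,0,0]},{"gripper":30,"delta_pos":[1.0,0,0],"dr":[0,0,0]},{"gripper":30,"delta_pos":[0.5,0,0],"dr":[0,0,0]},{"gripper":30,"delta_pos":[0,0,0],"dr":[0,0,0]}]}}

```text
t: 9.52
ee_pos: [572.9, -163.0, 235.0]
orientation: [-0.092, 1.57, 0.094]
ft_force: [-0.3, 0.4, -3.7]
width: 46.4
```

>>> {"op": "apply_moves", "data": {"increments": [{"gripper":30,"delta_pos":[0,0,0],"dr":[0,0,0]},{"gripper":30,"delta_pos":[0,0,0],"dr":[0,0,0]},{"gripper":30,"delta_pos":[0,0,0],"dr":[0,0,0]},{"gripper":30,"delta_pos":[0,0,0],"dr":[0,0,0]},{"gripper":30,"delta_pos":[0,0,0],"dr":[0,0,0]}]}}

```text
t: 9.93
ee_pos: [573.6, -163.4, 236.7]
orientation: [-0.093, 1.567, 0.092]
ft_force: [-0.5, -0.1, -3.7]
width: 45.8
```

```bash
python3 - <<'E'
from go import *
rel((573.2,-162,236),6.85)
d=ctrl.get_image("side");np.savez("side5.npz",**d)
cv2.imwrite("pics/p5.png",cv2.resize(d["img"][255:400,310:450,::-1],(570,590),interpolation=2))
rel((573.2,-162,236),6.85)
E
```

```text
t 9.93 pos [ 573.55 -163.38  236.66] w 45.8 F [-0.5 -0.1 -3.7] M [ 0.04 -0.02 -0.01]
q [-0.298  0.374  1.691  0.     1.075 -1.987] toolaxes [[0.0013, -0.1178, 0.993], [-0.0002, 0.993, 0.1178], [-1.0, -0.0004, 0.0013]]
sgn 1 dr [-0.0015  0.0013  0.0004] dpos cm in present axes [ 0.066  0.142 -0.019] after turn [ 0.066  0.142 -0.019]
t 9.98 pos [ 573.45 -163.33  236.42] w 46.4 F [-0.4  0.5 -3.7] M [-0.01 -0.    0.02]
q [-0.298  0.374  1.691  0.     1.075 -1.987] toolaxes [[0.001, -0.1178, 0.993], [-0.0001, 0.993, 0.1178], [-1.0, -0.0002, 0.001]]
sgn 1 dr [-0.0015  0.001   0.0002] dpos cm in present axes [ 0.042  0.135 -0.01 ] after turn [ 0.042  0.135 -0.009]
```

View pics/p5.png

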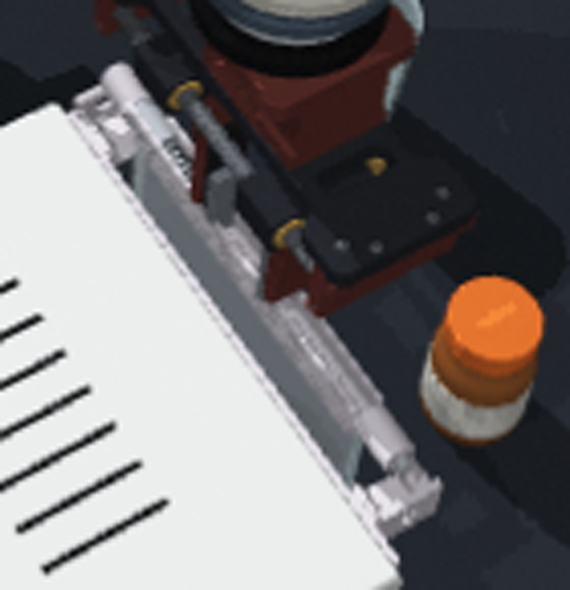

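```bash
python3 - <<'E'
from go import *
c=(574.3,-170.9);y=6.85
a=np.radians(y);ex=np.array([np.cos(a),np.sin(a)]);ey=np.array([-ex[1],ex[0]])
for f in("side0","side5"):
    d=load(f+".npz");W=cloud(d);r=W[...,:2]-c;p=r@ex;q=r@ey;z=W[...,2]
    m=(abs(p)<17)&(q>-125)&(q<-108)&(z>185)&(z<202);
    print(f,"cheek - q",m.sum(),np.round(np.percentile(q[m],[5,25,50,75,95]),1),"p",np.round(np.percentile(p[m],[2,50,98]),1))
d=load("side5.npz");W=cloud(d);r=W[...,:2]-c;p=r@ex;q=r@ey;z=W[...,2]
for lo in range(-112,-60,4):
    m=(abs(p)<17)&(q>=lo)&(q<lo+4)&(z>205)&(z<240)
    if m.sum()>2: print("door q",lo,m.sum(),"p",np.round(np.percentile(p[m],[3,50,97]),1),"z",np.round(np.percentile(z[m],[5,50,95]),1))
for lo in range(75,130,5):
    m=(abs(p)<17)&(q>=lo)&(q<lo+5)&(z>205)&(z<240)
    if m.sum()>2: print("door q",lo,m.sum(),"p",np.round(np.percentile(p[m],[3,50,97]),1),"z",np.round(np.percentile(z[m],[5,50,95]),1))
for k,(cc,yy) in {'A':((535.6,188.6),2.85)}.items():
    a=np.radians(yy);ex=np.array([np.cos(a),np.sin(a)]);ey=np.array([-ex[1],ex[0]])
    d=load("side0.npz");W=cloud(d);r=W[...,:2]-cc;p=r@ex;q=r@ey;z=W[...,2]
    for lo in list(range(-108,-92,4))+list(range(95,120,5)):
        m=(abs(p)<7.5)&(q>=lo)&(q<lo+4)&(z>192)&(z<240)
        if m.sum()>2: print("A boss q",lo,m.sum(),"p",np.round(np.percentile(p[m],[3,50,97]),1),"z",np.round(np.percentile(z[m],[5,50,95]),1))
E
```

```text
side0 cheek - q 91 [-115.9 -115.  -114.2 -112.5 -110.4] p [-16.6  -2.9  13.7]
side5 cheek - q 90 [-116.2 -115.  -114.  -112.8 -110.8] p [-16.8  -3.4  14. ]
door q -108 6 p [-2.3 -0.6  1.7] z [214.9 217.7 221.2]
door q -104 30 p [-7.2 -1.9  5.9] z [213.6 219.1 224.4]
door q -100 20 p [-8.4 -3.4  5.4] z [216.3 221.2 224.9]
door q -96 23 p [-8.3 -2.6  5.5] z [217.2 221.3 224.1]
door q -92 23 p [-8.6 -2.5  5.3] z [216.9 221.5 223.9]
door q -88 24 p [-8.5 -3.   5.4] z [216.6 221.9 225. ]
door q -84 22 p [-8.  -4.2  5. ] z [218.  221.5 224.7]
door q -80 14 p [-8.1 -5.2  6. ] z [209.9 219.4 222.8]
door q -76 26 p [-8.4  1.7  6. ] z [209.4 217.8 225.3]
door q -72 23 p [-7.7  0.5  5.4] z [209.  216.3 224.8]
door q -68 26 p [-8.1  1.6  6.2] z [208.8 216.5 223.5]
door q -64 25 p [-7.3  3.8  6.2] z [208.8 214.4 224.3]
door q 75 26 p [-7.  -4.1  6.3] z [210.8 221.3 223.6]
door q 80 20 p [-7.1 -2.7  5.1] z [210.1 221.4 223.3]
door q 85 22 p [-7.  -3.5  4.5] z [211.9 221.7 223.2]
door q 90 21 p [-7.5 -3.9  4.3] z [213.3 220.9 224.2]
door q 95 23 p [-6.8 -2.6  4.6] z [212.  219.8 224.4]
door q 100 17 p [-7.4 -2.7  4.4] z [214.2 221.6 223.8]
door q 105 20 p [-7.  -2.6  4.1] z [215.4 221.4 225. ]
door q 110 21 p [-7.  -1.8  5.8] z [214.5 221.1 223.7]
door q 115 8 p [-5.5 -2.1  2.9] z [216.8 221.  224.8]
A boss q -108 4 p [-6.9 -0.4  3.9] z [196.  196.7 197.8]
A boss q -104 13 p [-6.6 -3.4  5.6] z [192.7 196.2 199.1]
A boss q -100 9 p [-4.2  1.3  5.4] z [192.7 194.9 199. ]
A boss q -96 11 p [-6.2 -0.7  4.6] z [193.8 195.3 199.2]
A boss q 95 12 p [-6.5 -1.6  6.7] z [192.9 196.6 200.4]
A boss q 100 7 p [-5.3  1.8  5.2] z [193.5 196.8 198. ]
A boss q 105 8 p [-6.9 -1.5  2.9] z [193.7 196.1 197.4]
A boss q 110 9 p [-6.8 -2.7  4.2] z [192.6 197.6 198.3]
A boss q 115 6 p [-6.8 -0.1  4.3] z [194.1 196.3 197.8]
```

>>> {"op": "apply_moves", "data": {"increments": [{"gripper":30,"delta_pos":[0.2,0.14,0],"dr":[-0.0015,0,0]},{"gripper":30,"delta_pos":[0.5,0,0],"dr":[0,0,0]},{"gripper":30,"delta_pos":[0.5,0,0],"dr":[0,0,0]},{"gripper":30,"delta_pos":[0.5,0,0],"dr":[0,0,0]},{"gripper":30,"delta_pos":[0.3,0,0],"dr":[0,0,0]}]}}

```text
t: 10.4
ee_pos: [572.6, -161.7, 214.6]
orientation: [-0.093, 1.57, 0.094]
ft_force: [0.2, 0.2, -4.4]
width: 46.1
```

>>> {"op": "apply_moves", "data": {"increments": [{"gripper":30,"delta_pos":[0,0,0],"dr":[0,0,0]},{"gripper":30,"delta_pos":[0,0,0],"dr":[0,0,0]},{"gripper":30,"delta_pos":[0,0,0],"dr":[0,0,0]},{"gripper":30,"delta_pos":[0,0,0],"dr":[0,0,0]},{"gripper":30,"delta_pos":[0,0,0],"dr":[0,0,0]}]}}

```text
t: 10.82
ee_pos: [573.2, -161.9, 216.1]
orientation: [-0.094, 1.568, 0.094]
ft_force: [0.0, 0.6, -4.5]
width: 46.5
```

```bash
python3 - <<'E'
from go import *
rel((573.2,-162,206.4),6.85)
E
```

```text
t 10.82 pos [ 573.23 -161.91  216.07] w 46.5 F [ 0.   0.6 -4.5] M [ 0.02 -0.04  0.03]
q [-0.295  0.397  1.709  0.     1.035 -1.986] toolaxes [[0.0005, -0.1193, 0.9929], [0.0001, 0.9929, 0.1193], [-1.0, 0.0, 0.0005]]
sgn 1 dr [ 0.0001  0.0005 -0.    ] dpos cm in present axes [ 0.967 -0.009 -0.004] after turn [ 0.967 -0.009 -0.004]
```

Aligned. Now lower slowly, watching the force.

>>> {"op": "apply_moves", "data": {"increments": [{"gripper":30,"delta_pos":[0.2,0,0],"dr":[0,0,0]},{"gripper":30,"delta_pos":[0.2,0,0],"dr":[0,0,0]},{"gripper":30,"delta_pos":[0.1,0,0],"dr":[0,0,0]},{"gripper":30,"delta_pos":[0,0,0],"dr":[0,0,0]},{"gripper":30,"delta_pos":[0,0,0],"dr":[0,0,0]}]}}

```text
t: 11.23
ee_pos: [573.0, -161.8, 210.7]
orientation: [-0.094, 1.569, 0.094]
ft_force: [-0.5, 0.1, -3.6]
width: 46.2
```

```bash
python3 - <<'E'
from go import *
rel((573.2,-162,206.4),6.85)
E
```

```text
t 11.23 pos [ 573.   -161.83  210.68] w 46.2 F [-0.5  0.1 -3.6] M [ 0.02 -0.02  0.05]
q [-0.295  0.404  1.713  0.     1.025 -1.986] toolaxes [[-0.0002, -0.1193, 0.9929], [0.0003, 0.9929, 0.1193], [-1.0, 0.0003, -0.0002]]
sgn 1 dr [ 0.     -0.0002 -0.0003] dpos cm in present axes [ 0.428 -0.019  0.018] after turn [ 0.428 -0.019  0.018]
```

>>> {"op": "apply_moves", "data": {"increments": [{"gripper":30,"delta_pos":[0.1,0,0],"dr":[0,0,0]},{"gripper":30,"delta_pos":[0.1,0,0],"dr":[0,0,0]},{"gripper":30,"delta_pos":[0.05,0,0],"dr":[0,0,0]},{"gripper":30,"delta_pos":[0,0,0],"dr":[0,0,0]},{"gripper":30,"delta_pos":[0,0,0],"dr":[0,0,0]}]}}

```text
t: 11.65
ee_pos: [573.1, -161.9, 208.3]
orientation: [-0.094, 1.569, 0.094]
ft_force: [0.9, -0.0, -4.4]
width: 46.1
```

>>> {"op": "apply_moves", "data": {"increments": [{"gripper":30,"delta_pos":[0.05,0,0],"dr":[0,0,0]},{"gripper":30,"delta_pos":[0.05,0,0],"dr":[0,0,0]},{"gripper":30,"delta_pos":[0,0,0],"dr":[0,0,0]},{"gripper":30,"delta_pos":[0,0,0],"dr":[0,0,0]},{"gripper":30,"delta_pos":[0,0,0],"dr":[0,0,0]}]}}

```text
t: 12.07
ee_pos: [573.1, -161.9, 207.4]
orientation: [-0.094, 1.569, 0.094]
ft_force: [-0.3, 0.0, -3.5]
width: 46.1
```

>>> {"op": "apply_moves", "data": {"increments": [{"gripper":30,"delta_pos":[0.05,0,0],"dr":[0,0,0]},{"gripper":30,"delta_pos":[0.03,0,0],"dr":[0,0,0]},{"gripper":30,"delta_pos":[0,0,0],"dr":[0,0,0]},{"gripper":30,"delta_pos":[0,0,0],"dr":[0,0,0]},{"gripper":30,"delta_pos":[0,0,0],"dr":[0,0,0]}]}}

```text
t: 12.48
ee_pos: [573.2, -161.9, 206.8]
orientation: [-0.094, 1.568, 0.094]
ft_force: [-0.7, 0.1, -0.5]
width: 46.3
```

>>> {"op": "apply_moves", "data": {"increments": [{"gripper":30,"delta_pos":[0.03,0,0],"dr":[0,0,0]},{"gripper":30,"delta_pos":[0,0,0],"dr":[0,0,0]},{"gripper":30,"delta_pos":[0,0,0],"dr":[0,0,0]},{"gripper":30,"delta_pos":[0,0,0],"dr":[0,0,0]},{"gripper":30,"delta_pos":[0,0,0],"dr":[0,0,0]}]}}

```text
t: 12.9
ee_pos: [573.2, -161.9, 206.7]
orientation: [-0.094, 1.568, 0.094]
ft_force: [-2.1, 0.6, 6.7]
width: 46.2
```

```bash
python3 - <<'E'
from go import *
rel((573.2,-162,206.4),6.85)
E
```

```text
t 12.90 pos [ 573.21 -161.94  206.69] w 46.2 F [-2.1  0.6  6.7] M [0.2  0.54 0.05]
q [-0.295  0.408  1.716  0.     1.017 -1.986] toolaxes [[0.0005, -0.1193, 0.9929], [0.0, 0.9929, 0.1193], [-1.0, -0.0, 0.0005]]
sgn 1 dr [0.     0.0005 0.    ] dpos cm in present axes [ 0.029 -0.006 -0.001] after turn [ 0.029 -0.006 -0.001]
```

>>> {"op": "apply_moves", "data": {"increments": [{"gripper":30,"delta_pos":[-0.02,0,0],"dr":[0,0,0]},{"gripper":30,"delta_pos":[0,0,0],"dr":[0,0,0]},{"gripper":53,"delta_pos":[0,0,0],"dr":[0,0,0]},{"gripper":55,"delta_pos":[0,0,0],"dr":[0,0,0]},{"gripper":57,"delta_pos":[0,0,0],"dr":[0,0,0]}]}}

```text
t: 13.32
ee_pos: [573.2, -160.9, 206.6]
orientation: [-0.092, 1.568, 0.095]
ft_force: [-2.1, 5.5, 5.6]
width: 49.9
```

```bash
python3 - <<'E'
from go import *
rel((573.2,-162,206.4),6.85)
E
```

```text
t 13.32 pos [ 573.23 -160.93  206.64] w 49.9 F [-2.1  5.5  5.6] M [ 0.96  0.31 -0.03]
q [-0.295  0.408  1.716  0.002  1.017 -1.986] toolaxes [[0.0004, -0.119, 0.9929], [0.0018, 0.9929, 0.119], [-1.0, 0.0018, 0.0006]]
sgn 1 dr [-0.0003  0.0006 -0.0018] dpos cm in present axes [ 0.024 -0.105 -0.016] after turn [ 0.024 -0.105 -0.016]
```

>>> {"op": "apply_moves", "data": {"increments": [{"gripper":58,"delta_pos":[-0.03,0,0],"dr":[0,0,0]},{"gripper":60,"delta_pos":[0,0,0],"dr":[0,0,0]},{"gripper":62,"delta_pos":[0,0,0],"dr":[0,0,0]},{"gripper":62,"delta_pos":[0,0,0],"dr":[0,0,0]},{"gripper":62,"delta_pos":[0,0,0],"dr":[0,0,0]}]}}

```text
t: 13.73
ee_pos: [573.2, -161.7, 206.7]
orientation: [-0.094, 1.568, 0.094]
ft_force: [0.2, 4.3, 2.1]
width: 54.2
```

```bash
python3 - <<'E'
from go import *
rel((573.2,-162,206.4),6.85)
E
```

```text
t 13.73 pos [ 573.25 -161.65  206.68] w 54.2 F [0.2 4.3 2.1] M [0.78 0.03 0.01]
q [-2.950e-01  4.090e-01  1.716e+00  1.000e-03  1.017e+00 -1.986e+00] toolaxes [[0.0003, -0.1193, 0.9929], [0.0005, 0.9929, 0.1193], [-1.0, 0.0005, 0.0004]]
sgn 1 dr [ 0.0001  0.0004 -0.0005] dpos cm in present axes [ 0.028 -0.034 -0.009] after turn [ 0.028 -0.034 -0.009]
```

>>> {"op": "apply_moves", "data": {"increments": [{"gripper":64,"delta_pos":[0,0,0],"dr":[0,0,0]},{"gripper":66,"delta_pos":[0,0,0],"dr":[0,0,0]},{"gripper":68,"delta_pos":[0,0,0],"dr":[0,0,0]},{"gripper":70,"delta_pos":[0,0,0],"dr":[0,0,0]},{"gripper":70,"delta_pos":[0,0,0],"dr":[0,0,0]}]}}

```text
t: 14.15
ee_pos: [573.0, -161.9, 206.7]
orientation: [-0.094, 1.569, 0.094]
ft_force: [-0.4, 2.7, 1.1]
width: 61.7
```

>>> {"op": "apply_moves", "data": {"increments": [{"gripper":71,"delta_pos":[0,0,0],"dr":[0,0,0]},{"gripper":72,"delta_pos":[0,0,0],"dr":[0,0,0]},{"gripper":73,"delta_pos":[0,0,0],"dr":[0,0,0]},{"gripper":74,"delta_pos":[0,0,0],"dr":[0,0,0]},{"gripper":75,"delta_pos":[0,0,0],"dr":[0,0,0]}]}}

```text
t: 14.57
ee_pos: [573.0, -162.3, 206.6]
orientation: [-0.094, 1.569, 0.094]
ft_force: [0.1, -0.3, -0.0]
width: 65.1
```

>>> {"op": "apply_moves", "data": {"increments": [{"gripper":80,"delta_pos":[0,0,0],"dr":[0,0,0]},{"gripper":85,"delta_pos":[0,0,0],"dr":[0,0,0]},{"gripper":95,"delta_pos":[0,0,0],"dr":[0,0,0]},{"gripper":100,"delta_pos":[0,0,0],"dr":[0,0,0]},{"gripper":100,"delta_pos":[0,0,0],"dr":[0,0,0]}]}}

```text
t: 14.98
ee_pos: [573.1, -161.8, 206.7]
orientation: [-0.094, 1.569, 0.094]
ft_force: [-0.3, 0.4, -0.1]
width: 87.5
```

```bash
python3 - <<'E'
from go import *
rel((573.2,-162,206.4),6.85)
d=ctrl.get_image("side");np.savez("side6.npz",**d)
cv2.imwrite("pics/p6.png",cv2.resize(d["img"][255:400,310:450,::-1],(570,590),interpolation=2))
E
```

```text
t 14.98 pos [ 573.06 -161.82  206.69] w 87.5 F [-0.3  0.4 -0.1] M [ 0.03 -0.    0.  ]
q [-0.295  0.408  1.716  0.     1.017 -1.986] toolaxes [[0.0, -0.1194, 0.9928], [0.0002, 0.9928, 0.1194], [-1.0, 0.0002, 0.0]]
sgn 1 dr [ 0.0001  0.     -0.0002] dpos cm in present axes [ 0.029 -0.02   0.012] after turn [ 0.029 -0.02   0.012]
```

View pics/p6.png

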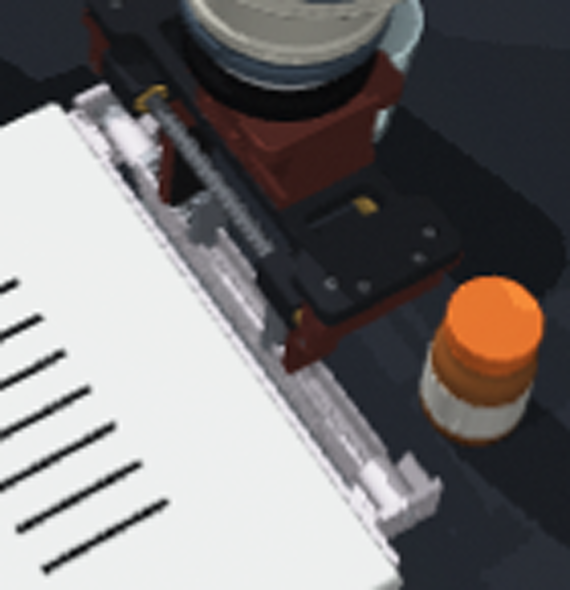

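>>> {"op": "apply_moves", "data": {"increments": [{"gripper":100,"delta_pos":[-1.0,0,0],"dr":[0,0,0]},{"gripper":100,"delta_pos":[-2.0,0,0],"dr":[0,0,0]},{"gripper":100,"delta_pos":[-3.0,0,0],"dr":[0,0,0]},{"gripper":100,"delta_pos":[-3.0,0,0],"dr":[0,0,0]},{"gripper":100,"delta_pos":[-3.0,0,0],"dr":[0,0,0]}]}}

```text
t: 15.45
ee_pos: [572.9, -161.8, 328.7]
orientation: [-0.094, 1.569, 0.094]
ft_force: [0.3, -0.8, -0.8]
width: 88.0
```

>>> {"op": "apply_moves", "data": {"increments": [{"gripper":100,"delta_pos":[-2,3.0,0],"dr":[0,0,0]},{"gripper":100,"delta_pos":[-2,3.5,0],"dr":[0,0,0]},{"gripper":100,"delta_pos":[0,3.5,0],"dr":[0,0,0]},{"gripper":100,"delta_pos":[0,3.5,0],"dr":[0,0,0]},{"gripper":100,"delta_pos":[0,3.5,0],"dr":[0,0,0]}]}}

```text
t: 15.87
ee_pos: [552.4, 8.3, 368.3]
orientation: [-0.093, 1.567, 0.094]
ft_force: [0.6, 0.5, -0.1]
width: 87.8
```

>>> {"op": "apply_moves", "data": {"increments": [{"gripper":100,"delta_pos":[0,3.5,0],"dr":[0,0,0]},{"gripper":100,"delta_pos":[0,3.5,0],"dr":[0,0,0]},{"gripper":100,"delta_pos":[0,3.5,0],"dr":[0,0,0]},{"gripper":100,"delta_pos":[0,3.0,0],"dr":[0,0,0]},{"gripper":100,"delta_pos":[0,2.0,0],"dr":[0,0,0]}]}}

```text
t: 16.28
ee_pos: [533.6, 163.4, 367.8]
orientation: [-0.094, 1.568, 0.096]
ft_force: [0.2, 1.0, 0.3]
width: 87.8
```

```bash
python3 - <<'E'
from go import *
for n in("side","top"):
    d=ctrl.get_image(n);np.savez(n+"7.npz",**d)
s=np.load("side7.npz")["img"][255:400,310:450,::-1];t=np.load("top7.npz")["img"][220:275,365:545,::-1]
t0=np.load("top0.npz")["img"][250:305,170:350,::-1]
L=cv2.resize(s,(400,414),interpolation=2);Rr=np.vstack([cv2.resize(x,(400,160),interpolation=2) for x in(t,t0)])
cv2.imwrite("pics/p7.png",np.hstack([L,cv2.copyMakeBorder(Rr,0,94,0,0,0)]))
# tabs
c=(574.3,-170.9);yy=6.85
for f,c,yy in(("side7",(574.3,-170.9),6.85),("top7",(574.3,-170.9),6.85),("side0",(535.6,188.6),2.85),("top0",(535.6,188.6),2.85)):
    a=np.radians(yy);ex=np.array([np.cos(a),np.sin(a)]);ey=np.array([-ex[1],ex[0]])
    d=load(f+".npz");W=cloud(d);r=W[...,:2]-c;p=r@ex;q=r@ey;z=W[...,2]
    for nm,lo,hi in(("fix",-35,0),("pin",20,55)):
        m=(abs(p)<16)&(q>lo)&(q<hi)&(z>207)&(z<235)
        print(f,nm,m.sum(),"q med %.1f p %s ztop %.1f"%(np.median(q[m]),np.round(np.percentile(p[m],[2,50,98]),1),np.percentile(z[m],95)))
    for lo,hi in((-105,-95),(100,115)):
        m=(abs(p)<3)&(q>lo)&(q<hi)&(z>165)&(z<215);print("   boss top z %.1f"%np.median(z[m]),m.sum())
    m=(p>5)&(p<60)&(abs(q)<75)&(z>30)&(z<170);print("   pane pts",m.sum(),np.round(np.median(p[m]),1) if m.sum() else "")
o=ctrl.get_obs();print(o["t"],o["ee_pos"])
E
```

```text
side7 fix 82 q med -22.8 p [-9.6 -2.7  7.9] ztop 227.4
side7 pin 82 q med 34.9 p [-9.2 -1.4  7.9] ztop 227.7
   boss top z 192.9 19
   boss top z 192.5 21
   pane pts 0 
top7 fix 57 q med -18.1 p [-9.9 -1.6  7.5] ztop 226.9
top7 pin 55 q med 40.0 p [-9.8 -0.6  7.1] ztop 227.2
   boss top z 193.4 16
   boss top z 192.2 27
   pane pts 0 
side0 fix 82 q med -22.3 p [-9.1 -0.3  8. ] ztop 232.2
side0 pin 83 q med 35.3 p [-9.4 -1.   7.9] ztop 231.2
   boss top z 197.5 11
   boss top z 197.2 14
   pane pts 0 
top0 fix 52 q med -21.4 p [-10.5  -2.1   6.7] ztop 231.5
top0 pin 62 q med 36.7 p [-10.2  -1.4   7.4] ztop 231.5
   boss top z 196.4 21
   boss top z 197.4 26
   pane pts 0 
16.3833 [533.75292583 163.44705073 367.60932268]
```

View pics/p7.png

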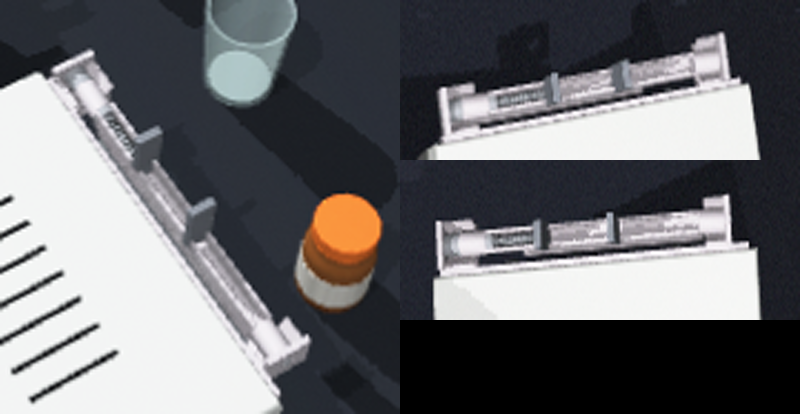

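```bash
python3 -c "
from workcell import ctrl
print(ctrl.get_obs()['qvel'].round(3));print(ctrl.close_job())"
```

```text
[-0.054 -0.003  0.012 -0.025  0.001 -0.044]
the job is handed in; nothing more can be done
None
```

The clear door is now off the left cabinet and hanging in the right cabinet's cradles, with the sprung pin home. I handed the job in at about 16.4 s of the 64 s allowed.

- **Freeing the door:** I squeezed the tabs from 64 to 46.5 mm, which is the pin's stop. The door came off A with only its own weight (about 4 N) on the wrist.
- **Setting it down:** I lowered it in steps of 1 mm or less until the wrist force showed contact. That put B's strip about 4–5 mm below A's, as the cameras had also shown. The force peaked at about 7 N upward on the tool. I eased off and opened the fingers in small steps until the force read zero at 65 mm.

**Last checks, in both cameras**
- **Pin home:** the tabs are 57.7–58.1 mm apart, the same as when the door hung on A.
- **Level and straight:** both bosses sit about 4–5 mm lower than on A and are level to about 1 mm, and the tabs stand upright on the hinge axis.
- **Clear of the scene:** the gripper is away from the door. The beaker and jar look untouched in the last picture. I did not check the tip box afterwards, but nothing was moved near it.

**Checks that disagreed or are missing**
- **Sideways place:** the side camera puts the door at the same sideways place on its hinge as on A. The top camera puts it about 3 mm further toward the sprung-pin side. I trusted the tab spacing, boss heights and zero force instead.
- **Pane:** the clear pane below the rail gave no depth reading. That it hangs straight down is inferred from the rail and tabs, not measured.

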